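# Unstack the slide cases into their colour-coded trays

## Task

Take the stack of four slide cases apart from the top down, one case at a time, and set each case down in the tray of its own colour, lying flat on the tray's floor inside the rim. Keep the cases level and do not drop them, and leave the amber bottle and the aluminium tube block where they stand.

Things in the scene. Friction and masses are not known exactly. Their poses are not given: they have to be found in the camera images.
- case_red: red closed plastic slide case with a small blank white label on its lid, a plain block 34 mm wide (its x axis), 62 mm long (its y axis), 34 mm high; at the start it is the top of the stack of four cases, laid roughly centred and parallel on one another, the long way roughly across the bench (world y). Loose; origin at the centre of its underside, z up.
- case_yellow: yellow closed plastic slide case with a small blank white label on its lid, a plain block 44 mm wide (its x axis), 84 mm long (its y axis), 34 mm high; at the start it is the second from the top of the stack of four cases, laid roughly centred and parallel on one another, the long way roughly across the bench (world y). Loose; origin at the centre of its underside, z up.
- case_green: green closed plastic slide case with a small blank white label on its lid, a plain block 54 mm wide (its x axis), 106 mm long (its y axis), 34 mm high; at the start it is the third from the top of the stack of four cases, laid roughly centred and parallel on one another, the long way roughly across the bench (world y). Loose; origin at the centre of its underside, z up.
- case_blue: blue closed plastic slide case with a small blank white label on its lid, a plain block 64 mm wide (its x axis), 128 mm long (its y axis), 34 mm high; at the start it is the bottom one (it stands on the bench) of the stack of four cases, laid roughly centred and parallel on one another, the long way roughly across the bench (world y). Loose; origin at the centre of its underside, z up.
- tray_red: red shallow open tray fixed to the bench, the place of the red case: outside 54 mm (its x axis) by 82 mm (its y axis), floor 4 mm thick, rim 3 mm thick and 9 mm high above the bench, so the inside is 48 by 76 mm. Long way roughly across the bench (world y). Origin at the centre of its underside, on the bench.
- tray_yellow: yellow shallow open tray fixed to the bench, the place of the yellow case: outside 64 mm (its x axis) by 104 mm (its y axis), floor 4 mm thick, rim 3 mm thick and 9 mm high above the bench, so the inside is 58 by 98 mm. Long way roughly across the bench (world y). Origin at the centre of its underside, on the bench.
- tray_green: green shallow open tray fixed to the bench, the place of the green case: outside 74 mm (its x axis) by 126 mm (its y axis), floor 4 mm thick, rim 3 mm thick and 9 mm high above the bench, so the inside is 68 by 120 mm. Long way roughly across the bench (world y). Origin at the centre of its underside, on the bench.
- tray_blue: blue shallow open tray fixed to the bench, the place of the blue case: outside 84 mm (its x axis) by 148 mm (its y axis), floor 4 mm thick, rim 3 mm thick and 9 mm high above the bench, so the inside is 78 by 142 mm. Long way roughly across the bench (world y). Origin at the centre of its underside, on the bench.
- bottle: bystander: small amber reagent bottle with a white cap, 58 mm in diameter, 105 mm high, loose; origin at the centre of its underside.
- tube_block: bystander: aluminium tube block 75 x 105 mm, 50 mm high, with four white tube caps rising 14 mm more, loose; on the robot's right (-y) of the work; origin at the centre of its underside.
There are look-alikes about, which are no part of the job. Of the things like the case_red, leave any that is purple; of the rest the larger one is meant.

How it is judged:
By the outcome, as a careful person would: the job done as asked, in the order asked, and still so for the second after the job is handed in, with the robot touching nothing.
It also fails if it takes over 120 s, if anything falls off the work surface, if the arm or the gripper's body presses on something with over 40 N, if the wrist force passes 120 N, or if a joint passes its speed limit or range.

## Robot

A 6-joint arm with a two-finger parallel gripper is mounted at the origin on the work surface. World frame = base frame: x ahead of the robot, y to its left, z up, the work surface at z = 0. Lengths are in mm, angles in rad, forces in N, time in s.
With the tool pointing down it reaches from about 350 to 775 mm from the base axis. Payload 7.3 kg.
Tool frame: the origin (TCP) lies midway between the tips of the shut fingers; the grasp point (between the pads) lies 19 mm behind it; z points along the fingers, x is the direction in which the jaws open and shut, and the axes are right-handed (so a half turn about z gives the same grasp; the last joint's range is limited). The gripper opens to 92 mm and grips with 3 to 60 N. Pads are 19 mm wide; open, the fingers measure 130 mm over their backs; the gripper's body (75 mm by 190 mm) begins 47 mm behind the grasp point.
Start: joints at [-1.427, 0.342, 1.524, -0, 1.275, -0.146], TCP at [150.047, -503.121, 226.741] pointing down, gripper open.
Joint ranges: [-2.53, 2.53], [-0.77, 2.02], [0.04, 2.7], [-1, 4.14], [0.28, 2.66], [-3.11, 3.11]. Speed limits (rad/s): [2.57, 2.57, 3.14, 3.14, 3.14, 3.14].

## Interface

Orientations are given as [roll, pitch, yaw] about the fixed x, y, z axes, in that order (R = Rz(yaw) Ry(pitch) Rx(roll)).
In Python, from plant import bot gives the robot as it stands.
- The arm moves only by the shell command python3 -m pendant 'ROWS' [OPENING]. ROWS is JSON, a list of rows, each an object with "linear": the shift along the world's x, y, z in mm, a list of three; "twist": the turn about the world's z in degrees. In form: [{"linear": [x, y, z], "twist": twist}, ...]. A call has 1 to 20 rows; each row is the pose to reach, as a shift and turn from the pose commanded when the call began; what a row does not reach only later rows make up. A row lasts 1/8 s, in which the tool goes at most 62.5 mm and 10.7 degrees, less where a joint would pass 70% of its speed; a pose out of reach is approached as far as the arm can. A call with a gripper value outside its range is refused whole. OPENING is the closure in counts, from 0 (fully open) to 255 (shut), set as the call begins (- or left out, the last holds). The fingers move at their own pace and stop on an object; the grip force is fixed at half the most. Time passes only in rows, so rows that repeat a pose let the fingers close. It gives the time, the measured TCP pose, the force and the opening at its end, in the units of the state.
- bot.get_obs(): the state, without advancing time (a new reading comes with each control period).
- bot.capture(name): name is "scene" or "top" or "wrist"; returns a dict with "frame" (420x560x3 uint8, blue, green, red), "z_map" (420x560 float32, mm along the optical axis (not along the pixel's ray), 0 where there is no reading), "fx", "fy", "cx", "cy" (pixels), "k1" (the pictures are not rectified: a ray, as slopes to the right and down, at radius r is drawn at 1 + k1 r^2 times it, then the intrinsics apply), "rvec" (rotation vector, rad) and "tvec" (3), from world to camera coordinates, as OpenCV has them. Camera axes: x right, y down, z forward; pixel columns grow to the right and rows downward; lengths in mm; the calibration is good to about 2 mm. A picture is of the moment at which its call begins.
- bot.close_job(): hands the job in, once; it reports no verdict.
The state is a dict: "time": time; "joint_positions": joint angles; "dq": joint speeds; "tau": joint torques, N m; "tool_pos": TCP position; "tcp_rot": TCP orientation; "contact_force": force on the tool from outside, world axes, zero at the start; "moment": the same for the moment, N m; "grip_width": finger opening in mm.
Only numpy, scipy, OpenCV 4.12 (cv2) and the standard library are available. Lean on these libraries where they do the work, as an engineer would, in place of code of your own. Each camera call takes 0.05 s, during which the arm holds its last target. There are 200 camera calls.

## Working session

There is one attempt and no reset: what is moved stays moved. The work goes in short steps, Python scripts to look and compute and a shell command to move; the robot and the scene stay as the last step left them, time stands still between calls to the robot, and variables do not carry over. Pictures are saved under pics/ and viewed, about 12 in all and at most 16, crops included, and the job is handed in when it is done.

```bash
mkdir -p pics; ls
python3 - <<'E'
from plant import bot
import cv2
o=bot.get_obs(); print({k:o[k] for k in ('time','tool_pos','tcp_rot','grip_width','contact_force')})
for n in ('top','scene'):
    c=bot.capture(n); cv2.imwrite(f'pics/{n}0.png',c['frame']); print(n,c['fx'],c['k1'],c['rvec'],c['tvec'])
E
```

```text
pics
{'time': 0.0, 'tool_pos': array([ 149.99930825, -502.68803548,  226.03651748]), 'tcp_rot': array([-3.14135192e+00,  1.55637065e-03, -1.28095626e+00]), 'grip_width': 92.01292063696322, 'contact_force': array([ 0.00366679, -0.04520665, -0.18711431])}
top 526.3891494035356 0.051636677946174755 [ 2.16906596 -2.16798142  0.12957584] [-127.67272964  554.4481038  1293.69572909]
scene 394.3632538546009 -0.006749126064654824 [ 1.73430607  1.89361655 -0.71745028] [ 148.35363732 -362.82979058 1311.3991744 ]
```

View pics/top0.png

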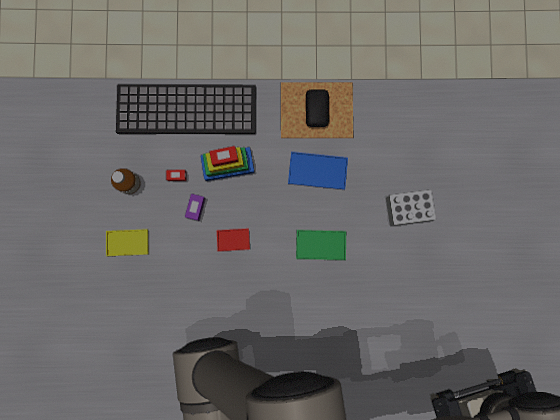

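View pics/scene0.png

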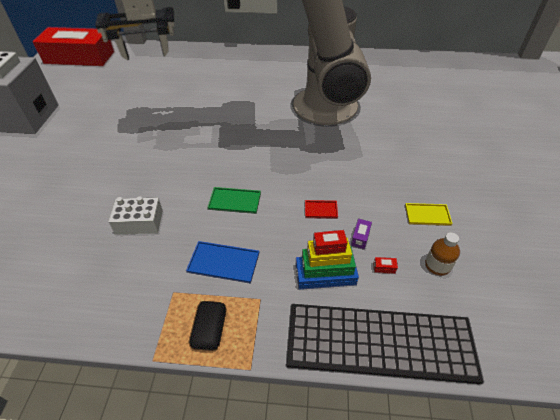

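The top view has x up and y to the left. The stack is at about (228,160), with the red decoy at (176,175) and the purple decoy at (195,207). Trays: yellow (127,243), red (233,240), green (321,245), blue (318,170). The bottle is at (123,180) and the tube block at (412,208).

```bash
cat > h.py <<'E'
from plant import bot
import cv2, numpy as np
HUE={'red':(174,6),'yellow':(22,36),'green':(45,80),'blue':(100,122),'purple':(128,160)}
def cloud(c):
    "world xyz per pixel from depth"
    K=np.array([[c['fx'],0,c['cx']],[0,c['fy'],c['cy']],[0,0,1.]])
    h,w=c['z_map'].shape
    uv=np.stack(np.meshgrid(np.arange(w),np.arange(h)),-1).reshape(-1,1,2).astype(float)
    d=(uv[:,0]-[c['cx'],c['cy']])/[c['fx'],c['fy']]
    s=d.copy()
    for _ in range(20): s=d/(1+c['k1']*(s**2).sum(1,keepdims=True))
    z=c['z_map'].reshape(-1,1)
    R=cv2.Rodrigues(np.array(c['rvec'],float))[0]
    P=(np.hstack([s*z,z])-np.array(c['tvec']).ravel())@R
    P[z[:,0]==0]=np.nan
    return P.reshape(h,w,3)
def masks(c):
    H=cv2.cvtColor(c['frame'],cv2.COLOR_BGR2HSV)
    for k,(a,b) in HUE.items():
        h=H[...,0]; m=((h>=a)&(h<=b)) if a<b else ((h>=a)|(h<=b))
        yield k,m&(H[...,1]>110)&(H[...,2]>60)
def rect(p):
    (x,y),(a,b),t=cv2.minAreaRect(p[:,:2].astype(np.float32))
    if a>b: a,b,t=b,a,t-90   # t = angle of short side
    t=(t+90)%180-90
    return f'c=({x:.1f},{y:.1f}) size {a:.1f}x{b:.1f} shortaxis {t:.1f}deg'
def report(name,zlo=-20,minpx=60):
    c=bot.capture(name); P=cloud(c)
    for k,m in masks(c):
        n,l,st,ce=cv2.connectedComponentsWithStats(m.astype(np.uint8))
        for i in range(1,n):
            if st[i,4]<minpx: continue
            p=P[l==i]; p=p[~np.isnan(p[:,0])]
            if len(p)<30: continue
            zt=np.percentile(p[:,2],90); q=p[abs(p[:,2]-zt)<8]
            if zt<zlo or len(q)<20 : continue
            print(name,k,'px',ce[i].round(),'n',st[i,4],'z90 %.1f'%zt,rect(q), 'mean',q.mean(0).round(1))
    return c,P
E
python3 - <<'E'
from h import *
for n in('top','scene'):
    c,P=report(n)
c=bot.capture('wrist');cv2.imwrite('pics/w0.png',c['frame']);P=cloud(c)
R=cv2.Rodrigues(c['rvec'])[0];print('wristcam pos',-R.T@c['tvec'],'axis',R[2],R[0])
E
```

```text
top red px [223. 155.] n 273 z90 138.0 c=(661.5,9.8) size 33.4x59.9 shortaxis 11.5deg mean [660.6   9.6 135.2]
top red px [175. 175.] n 137 z90 28.5 c=(633.0,141.2) size 24.4x43.9 shortaxis 1.1deg mean [632.8 140.5  25.3]
top red px [233. 239.] n 682 z90 7.9 c=(469.4,-4.5) size 53.8x81.5 shortaxis 1.3deg mean [469.3  -3.7   4.4]
top yellow px [224. 162.] n 264 z90 104.5 c=(658.5,10.6) size 44.4x83.4 shortaxis 11.6deg mean [652.4   9.  101.3]
top yellow px [126. 242.] n 1055 z90 8.0 c=(462.4,263.6) size 63.7x104.2 shortaxis 1.6deg mean [462.3 264.4   4.4]
top green px [239. 162.] n 129 z90 71.6 c=(662.5,-4.9) size 52.5x70.9 shortaxis 9.3deg mean [656.6 -23.8  68.1]
top green px [206. 165.] n 72 z90 69.6 c=(652.3,60.1) size 12.9x52.9 shortaxis -71.7deg mean [649.9  58.8  66.7]
top green px [321. 245.] n 1403 z90 7.4 c=(456.3,-227.7) size 72.4x125.3 shortaxis -1.5deg mean [ 455.9 -228.7    3.9]
top blue px [231. 166.] n 275 z90 37.5 c=(660.7,10.4) size 64.2x127.2 shortaxis 10.7deg mean [652.5  -3.8  33.8]
top blue px [318. 170.] n 1837 z90 7.4 c=(647.8,-221.5) size 85.3x148.6 shortaxis 
[... 999 characters left out ...]
7.2 c=(665.1,11.6) size 54.0x105.6 shortaxis 8.0deg mean [680.8   7.1  65.4]
scene blue px [52. 16.] n 2922 z90 -3.0 c=(-772.8,-1307.7) size 28.2x579.2 shortaxis -0.2deg mean [ -772.8 -1295.2    -3.3]
scene blue px [223. 261.] n 2089 z90 6.3 c=(650.4,-221.8) size 86.6x148.1 shortaxis -5.7deg mean [ 650.1 -221.6    3.1]
scene blue px [323. 279.] n 751 z90 33.2 c=(664.7,10.0) size 66.9x128.3 shortaxis 9.7deg mean [685.8  -2.7  31.4]
scene purple px [361. 233.] n 263 z90 33.6 c=(554.5,91.2) size 32.6x61.8 shortaxis 75.0deg mean [557.2  90.5  32. ]
wristcam pos [ 223.73060503 -479.67365221  385.44788278] axis [-0.27995897 -0.08313321 -0.95640569] [ 2.84825696e-01 -9.58579324e-01 -5.19978825e-05]
```

```bash
python3 -m pendant '[{"linear":[20,20,5],"twist":3},{"linear":[50,50,15],"twist":9},{"linear":[90,90,30],"twist":16},{"linear":[130,130,40],"twist":23},{"linear":[170,170,40],"twist":30},{"linear":[210,210,40],"twist":37},{"linear":[250,250,40],"twist":44},{"linear":[290,290,40],"twist":51},{"linear":[330,330,40],"twist":58},{"linear":[370,370,40],"twist":65},{"linear":[410,410,40],"twist":72},{"linear":[450,450,40],"twist":78},{"linear":[480,480,40],"twist":82},{"linear":[500,500,40],"twist":84},{"linear":[512,512,40],"twist":85},{"linear":[512,512,40],"twist":85},{"linear":[512,512,40],"twist":85}]' 0
python3 - <<'E'
from h import *
o=bot.get_obs();print(o['tool_pos'],np.degrees(o['tcp_rot']),o['contact_force'])
c,P=report('wrist');cv2.imwrite('pics/w1.png',c['frame'])
E
```

```text
time: 2.38
tool_pos: [661.6, 8.3, 266.6]
tcp_rot: [3.141, 0.001, 0.202]
contact_force: [0.0, 1.0, 0.1]
grip_width: 91.6
[661.60162757   8.33046209 266.58530122] [1.79993745e+02 3.35241464e-02 1.15654514e+01] [0.02449447 1.04424239 0.08097965]
wrist red px [278.  67.] n 694 z90 28.2 c=(632.0,142.5) size 25.4x47.4 shortaxis 1.5deg mean [632.  142.6  27.1]
wrist red px [136. 158.] n 2607 z90 10.2 c=(468.0,-2.6) size 54.4x82.5 shortaxis 2.5deg mean [466.9  -2.3   6.5]
wrist red px [279. 198.] n 1585 z90 137.9 c=(659.6,11.2) size 31.8x61.8 shortaxis 12.3deg mean [659.3  13.5 137. ]
wrist yellow px [274. 171.] n 981 z90 104.1 c=(657.8,12.7) size 43.8x83.0 shortaxis 11.1deg mean [649.7  32.8 102.9]
wrist green px [285. 155.] n 700 z90 70.0 c=(659.3,13.9) size 52.4x104.2 shortaxis 9.4deg mean [660.4  48.2  69. ]
wrist blue px [285. 146.] n 646 z90 36.3 c=(660.4,12.9) size 63.0x125.3 shortaxis 9.9deg mean [659.9  54.6  35. ]
wrist blue px [247. 284.] n 819 z90 345.3 c=(645.9,37.6) size 1.8x16.6 shortaxis -79.3deg mean [645.8  37.6 345.8]
wrist blue px [235. 337.] n 2037 z90 9.0 c=(642.3,-256.0) size 85.0x96.0 shortaxis -4.2deg mean [ 643.7 -257.7    5.9]
wrist purple px [202.  96.] n 1084 z90 36.2 c=(549.8,92.6) size 32.6x60.4 shortaxis 75.4deg mean [550.   92.7  35.1]
```

View pics/w1.png

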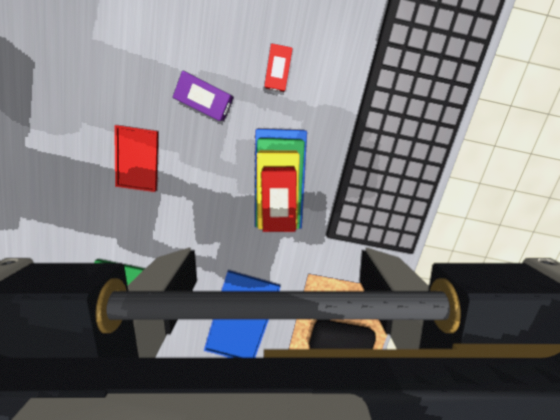

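The wrist view shows the red case at (279,198), centred between the fingers (about column 279). I'm descending to it now.

```bash
python3 -m pendant '[{"linear":[0,1,-20],"twist":0},{"linear":[0,2,-50],"twist":0},{"linear":[0,2,-80],"twist":0},{"linear":[0,2,-105],"twist":0},{"linear":[0,2,-125],"twist":0},{"linear":[0,2,-140],"twist":0},{"linear":[0,2,-150],"twist":0},{"linear":[0,2,-155],"twist":0},{"linear":[0,2,-155],"twist":0},{"linear":[0,2,-155],"twist":0}]' 0
python3 -m pendant '[{"linear":[0,0,0],"twist":0},{"linear":[0,0,0],"twist":0},{"linear":[0,0,0],"twist":0},{"linear":[0,0,0],"twist":0},{"linear":[0,0,0],"twist":0},{"linear":[0,0,0],"twist":0},{"linear":[0,0,0],"twist":0},{"linear":[0,0,0],"twist":0},{"linear":[0,0,0],"twist":0},{"linear":[0,0,0],"twist":0}]' 255
```

```text
time: 3.68
tool_pos: [662.4, 10.9, 112.4]
tcp_rot: [3.141, -0.001, 0.203]
contact_force: [-0.7, 0.1, -0.3]
grip_width: 91.4
time: 4.92
tool_pos: [662.0, 10.9, 111.7]
tcp_rot: [3.142, -0.0, 0.202]
contact_force: [-0.4, 0.1, -0.2]
grip_width: 33.6
```

```bash
python3 -m pendant '[{"linear":[0,0,5],"twist":0},{"linear":[0,0,15],"twist":0},{"linear":[0,0,30],"twist":0},{"linear":[-5,0,40],"twist":0},{"linear":[-20,-1,45],"twist":-1},{"linear":[-45,-3,45],"twist":-2},{"linear":[-75,-5,40],"twist":-4},{"linear":[-105,-7,30],"twist":-6},{"linear":[-135,-9,15],"twist":-8},{"linear":[-160,-11,0],"twist":-9},{"linear":[-178,-13,-15],"twist":-10},{"linear":[-189,-14,-30],"twist":-10},{"linear":[-193,-14,-45],"twist":-10},{"linear":[-193,-14,-60],"twist":-10},{"linear":[-193,-14,-72],"twist":-10},{"linear":[-193,-14,-80],"twist":-10},{"linear":[-193,-14,-82],"twist":-10},{"linear":[-193,-14,-82],"twist":-10}]'
python3 - <<'E'
from h import *
c=bot.capture('scene');cv2.imwrite('pics/s1.png',cv2.resize(c['frame'][140:320,220:460],None,fx=3,fy=3))
E
```

```text
time: 7.18
tool_pos: [469.2, -3.1, 29.9]
tcp_rot: [3.142, -0.0, 0.028]
contact_force: [0.8, 0.2, -1.1]
grip_width: 33.6
```

View pics/s1.png

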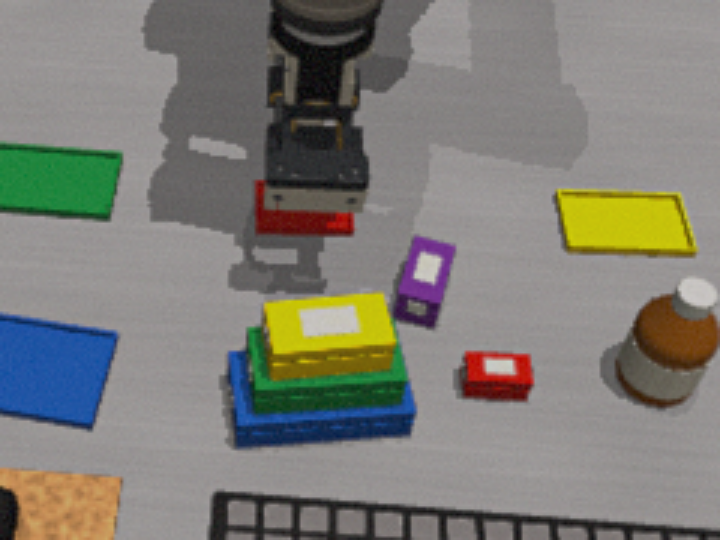

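The red case is over its tray and the rest of the stack hasn't moved. I'm lowering it now.

```bash
python3 -m pendant '[{"linear":[0,0,-4],"twist":0},{"linear":[0,0,-8],"twist":0},{"linear":[0,0,-11],"twist":0},{"linear":[0,0,-13],"twist":0},{"linear":[0,0,-14.5],"twist":0},{"linear":[0,0,-15.5],"twist":0},{"linear":[0,0,-16],"twist":0},{"linear":[0,0,-16],"twist":0},{"linear":[0,0,-16],"twist":0}]'
```

```text
time: 8.35
tool_pos: [469.1, -3.1, 13.8]
tcp_rot: [3.142, -0.0, 0.028]
contact_force: [1.6, 0.4, -0.6]
grip_width: 33.7
```

```bash
python3 -m pendant '[{"linear":[0,0,-0.5],"twist":0},{"linear":[0,0,-1],"twist":0},{"linear":[0,0,-1],"twist":0},{"linear":[0,0,-1],"twist":0}]'
```

```text
time: 8.85
tool_pos: [469.1, -3.1, 13.7]
tcp_rot: [3.141, -0.001, 0.028]
contact_force: [-3.4, 0.3, 10.9]
grip_width: 33.8
```

Contact (10.9 N). I'll release and rise, then go over the stack.

```bash
python3 -m pendant '[{"linear":[0,0,0.5],"twist":0},{"linear":[0,0,0.5],"twist":0},{"linear":[0,0,0.5],"twist":0},{"linear":[0,0,0.5],"twist":0},{"linear":[0,0,0.5],"twist":0},{"linear":[0,0,0.5],"twist":0}]' 0
python3 -m pendant '[{"linear":[0,0,10],"twist":0},{"linear":[0,0,30],"twist":0},{"linear":[0,0,60],"twist":0},{"linear":[0,0,100],"twist":0},{"linear":[0,0,150],"twist":0},{"linear":[20,2,190],"twist":2},{"linear":[55,4,215],"twist":4},{"linear":[95,7,220],"twist":6},{"linear":[135,10,220],"twist":8},{"linear":[165,12,220],"twist":10},{"linear":[185,14,220],"twist":10},{"linear":[193,14,220],"twist":10},{"linear":[193,14,220],"twist":10},{"linear":[193,14,220],"twist":10}]' 0
python3 - <<'E'
from h import *
c,P=report('top');c,P=report('scene');c,P=report('wrist');cv2.imwrite('pics/w2.png',c['frame'])
E
```

```text
time: 9.6
tool_pos: [469.0, -3.1, 13.2]
tcp_rot: [-3.142, 0.0, 0.028]
contact_force: [-0.0, -0.7, -0.7]
grip_width: 88.8
time: 11.35
tool_pos: [661.4, 10.8, 233.6]
tcp_rot: [-3.142, 0.0, 0.202]
contact_force: [0.5, -0.0, 0.4]
grip_width: 91.8
top red px [176. 174.] n 110 z90 31.3 c=(633.8,140.7) size 21.3x43.9 shortaxis 0.5deg mean [635.4 140.5  26.8]
top red px [233. 240.] n 592 z90 38.4 c=(467.7,-4.5) size 32.6x60.4 shortaxis 0.1deg mean [466.9  -5.7  36.7]
top yellow px [238. 155.] n 124 z90 105.7 c=(665.1,-21.3) size 17.5x43.8 shortaxis -75.8deg mean [667.7 -22.2 101.5]
top yellow px [120. 242.] n 748 z90 8.1 c=(461.9,277.1) size 63.4x78.9 shortaxis -0.1deg mean [462.5 279.8   4.4]
top green px [244. 159.] n 91 z90 69.7 c=(667.5,-34.6) size 19.2x56.0 shortaxis 85.4deg mean [665.7 -34.3  66.8]
top green px [321. 245.] n 1402 z90 7.6 c=(456.1,-227.4) size 72.2x124.9 shortaxis -1.1deg mean [ 455.9 -228.4    4. ]
top blue px [248. 161.] n 141 z90 37.4 c=(665.3,-45.7) size 31.4x70.5 shortaxis 75.5deg mean [665.4 -44.2  33.7]
top blue px [318. 170.] n 1837 z90 7.4 c=(648.0,-221.7) size
[... 1570 characters left out ...]

wrist yellow px [277. 197.] n 3038 z90 104.0 c=(657.9,12.1) size 44.0x84.2 shortaxis 11.1deg mean [657.3  15.3 103. ]
wrist green px [285. 160.] n 882 z90 70.1 c=(659.7,14.3) size 51.8x103.8 shortaxis 9.7deg mean [659.7  49.2  69. ]
wrist blue px [285. 149.] n 744 z90 36.3 c=(660.7,12.7) size 62.3x126.3 shortaxis 10.0deg mean [658.9  56.7  35.1]
wrist blue px [232. 288.] n 156 z90 313.3 c=(641.4,39.2) size 1.4x8.3 shortaxis -80.4deg mean [641.   39.1 312.9]
wrist blue px [236. 338.] n 2377 z90 7.3 c=(645.4,-229.5) size 72.7x107.1 shortaxis -78.3deg mean [ 645.2 -229.8    5.7]
wrist purple px [195.  96.] n 1318 z90 36.1 c=(549.7,92.6) size 32.8x61.1 shortaxis 76.0deg mean [550.2  93.2  35.1]
```

View pics/w2.png

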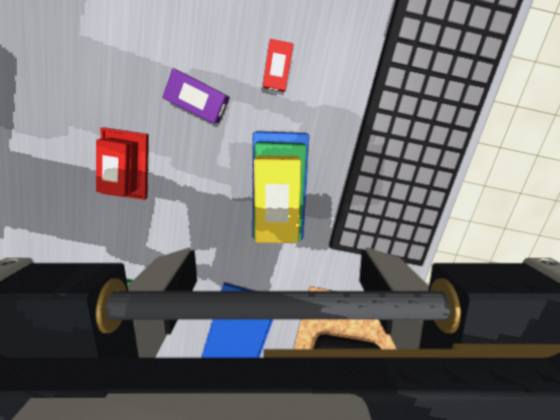

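The red case lies in its tray at about (468,-3). Next is yellow, at (277,197) in the view.

```bash
python3 -m pendant '[{"linear":[0,1,-20],"twist":0},{"linear":[-1,1,-50],"twist":0},{"linear":[-1,1,-80],"twist":0},{"linear":[-1,1,-105],"twist":0},{"linear":[-1,1,-125],"twist":0},{"linear":[-1,1,-140],"twist":0},{"linear":[-1,1,-150],"twist":0},{"linear":[-1,1,-156],"twist":0},{"linear":[-1,1,-156],"twist":0},{"linear":[-1,1,-156],"twist":0}]' 0
python3 -m pendant '[{"linear":[0,0,0],"twist":0},{"linear":[0,0,0],"twist":0},{"linear":[0,0,0],"twist":0},{"linear":[0,0,0],"twist":0},{"linear":[0,0,0],"twist":0},{"linear":[0,0,0],"twist":0},{"linear":[0,0,0],"twist":0},{"linear":[0,0,0],"twist":0},{"linear":[0,0,0],"twist":0}]' 255
```

```text
time: 12.75
tool_pos: [661.4, 11.8, 77.9]
tcp_rot: [3.141, -0.001, 0.203]
contact_force: [-0.3, 1.0, 0.9]
grip_width: 91.8
time: 13.88
tool_pos: [661.0, 11.8, 77.2]
tcp_rot: [3.142, -0.0, 0.203]
contact_force: [-0.2, 0.2, 0.2]
grip_width: 43.7
```

```bash
python3 -m pendant '[{"linear":[0,0,5],"twist":0},{"linear":[0,0,15],"twist":0},{"linear":[-2,0,30],"twist":0},{"linear":[-10,2,42],"twist":0},{"linear":[-30,10,50],"twist":-1},{"linear":[-55,25,50],"twist":-2},{"linear":[-82,45,50],"twist":-3},{"linear":[-108,70,50],"twist":-4},{"linear":[-130,100,50],"twist":-5},{"linear":[-150,132,45],"twist":-6},{"linear":[-166,164,35],"twist":-7},{"linear":[-180,194,20],"twist":-8},{"linear":[-190,220,5],"twist":-9},{"linear":[-195,239,-10],"twist":-10},{"linear":[-197,249,-23],"twist":-10},{"linear":[-197,252,-35],"twist":-10},{"linear":[-197,252,-43],"twist":-10},{"linear":[-197,252,-48],"twist":-10},{"linear":[-197,252,-49],"twist":-10},{"linear":[-197,252,-49],"twist":-10}]'
python3 - <<'E'
from h import *
c,P=report('wrist',minpx=300);cv2.imwrite('pics/w3.png',c['frame'])
E
```

```text
time: 16.38
tool_pos: [464.3, 263.7, 28.5]
tcp_rot: [-3.141, -0.0, 0.028]
contact_force: [0.8, 1.1, -0.3]
grip_width: 43.6
wrist yellow px [277. 218.] n 11059 z90 54.9 c=(462.3,284.8) size 43.5x45.1 shortaxis -88.7deg mean [461.6 290.2  54.1]
wrist yellow px [277. 335.] n 2482 z90 55.2 c=(462.7,238.1) size 19.7x44.0 shortaxis -88.8deg mean [462.9 237.8  54.4]
```

View pics/w3.png

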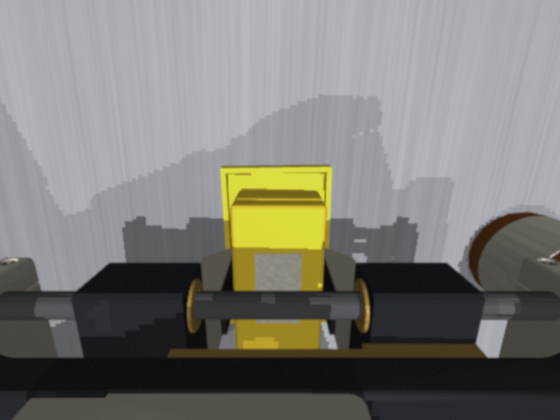

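The yellow case is centred over its tray (case columns 232–326, tray 222–331). I'm lowering it.

```bash
python3 -m pendant '[{"linear":[0,0,-4],"twist":0},{"linear":[0,0,-8],"twist":0},{"linear":[0,0,-11],"twist":0},{"linear":[0,0,-13],"twist":0},{"linear":[0,0,-14.5],"twist":0},{"linear":[0,0,-15],"twist":0},{"linear":[0,0,-15.5],"twist":0},{"linear":[0,0,-15.5],"twist":0},{"linear":[0,0,-15.5],"twist":0}]'
```

```text
time: 17.55
tool_pos: [464.0, 263.9, 13.2]
tcp_rot: [-3.142, -0.0, 0.028]
contact_force: [-2.5, -1.2, 5.6]
grip_width: 43.8
```

```bash
python3 -m pendant '[{"linear":[0,0,0.3],"twist":0},{"linear":[0,0,0.3],"twist":0},{"linear":[0,0,0.3],"twist":0},{"linear":[0,0,0.3],"twist":0},{"linear":[0,0,0.3],"twist":0},{"linear":[0,0,0.3],"twist":0}]' 0
python3 -m pendant '[{"linear":[0,0,10],"twist":0},{"linear":[0,0,30],"twist":0},{"linear":[0,-3,60],"twist":0},{"linear":[3,-15,95],"twist":0},{"linear":[9,-40,125],"twist":1},{"linear":[18,-75,150],"twist":2},{"linear":[35,-110,165],"twist":3},{"linear":[60,-145,175],"twist":4},{"linear":[90,-178,180],"twist":5},{"linear":[122,-208,180],"twist":6},{"linear":[153,-230,180],"twist":7},{"linear":[178,-244,180],"twist":8},{"linear":[192,-250,180],"twist":8},{"linear":[197,-252,180],"twist":8},{"linear":[197,-252,180],"twist":8},{"linear":[197,-252,180],"twist":8}]' 0
python3 - <<'E'
from h import *
c,P=report('scene',minpx=200);c,P=report('wrist',minpx=200);cv2.imwrite('pics/w4.png',c['frame'])
E
```

```text
time: 18.3
tool_pos: [464.0, 263.9, 13.0]
tcp_rot: [3.142, -0.0, 0.028]
contact_force: [0.2, -0.4, -0.2]
grip_width: 91.4
time: 20.3
tool_pos: [660.5, 12.4, 193.4]
tcp_rot: [-3.142, 0.0, 0.168]
contact_force: [-0.0, -0.0, -0.9]
grip_width: 91.8
scene red px [74. 47.] n 2377 z90 88.4 c=(-245.0,-959.4) size 128.2x248.0 shortaxis -0.2deg mean [-234.6 -951.6   87.1]
scene red px [313. 207.] n 351 z90 36.7 c=(472.1,-18.9) size 34.3x36.0 shortaxis -86.2deg mean [475.5 -20.7  35.3]
scene red px [385. 265.] n 290 z90 25.6 c=(635.9,141.3) size 28.4x48.2 shortaxis -1.2deg mean [638.1 140.5  23.7]
scene yellow px [428. 212.] n 950 z90 36.8 c=(466.3,262.1) size 47.4x84.7 shortaxis 1.8deg mean [469.9 261.   35.3]
scene green px [234. 199.] n 1064 z90 6.5 c=(459.3,-228.0) size 77.5x124.7 shortaxis -1.5deg mean [ 457.4 -228.9    3. ]
scene green px [328. 262.] n 1122 z90 67.5 c=(663.2,11.0) size 57.5x105.3 shortaxis 8.2deg mean [667.7  11.4  66. ]
scene blue px [60. 17.] n 3568 z90 -5.1 c=(-774.0,-1307.8) size 27.2x581.4 shortaxis 0.0deg mean [ -773.  -1306.5    -5.1]
scene blue px [223. 261.] n 20
[... 197 characters left out ...]
31.5]
wrist red px [273.  59.] n 1082 z90 28.2 c=(632.1,142.5) size 25.4x47.3 shortaxis 1.3deg mean [632.1 142.9  27.2]
wrist red px [107. 175.] n 3701 z90 39.8 c=(467.5,-2.8) size 35.1x62.3 shortaxis 1.7deg mean [469.8  -0.6  38.8]
wrist green px [279. 199.] n 4428 z90 70.0 c=(659.5,13.6) size 53.3x105.0 shortaxis 9.3deg mean [658.7  17.9  69. ]
wrist blue px [286. 154.] n 919 z90 36.2 c=(660.6,12.7) size 62.9x126.4 shortaxis 9.7deg mean [659.2  56.6  35.3]
wrist blue px [245. 338.] n 2535 z90 7.3 c=(649.6,-192.1) size 65.1x101.7 shortaxis -80.3deg mean [ 648.1 -191.5    5.7]
wrist purple px [182.  98.] n 1722 z90 36.1 c=(549.8,92.9) size 33.1x61.2 shortaxis 75.4deg mean [550.5  93.3  35.1]
```

View pics/w4.png

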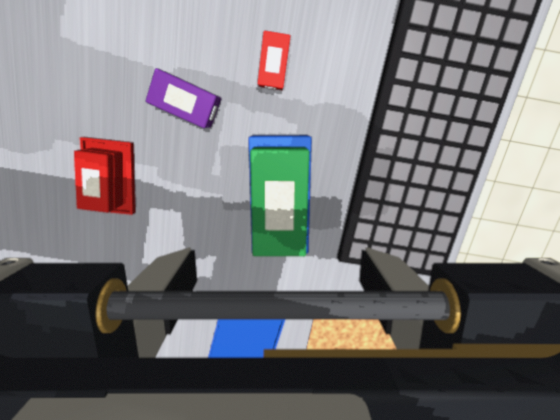

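Yellow is in its tray. Now green, at (279,199) in the view.

```bash
python3 -m pendant '[{"linear":[0,0,-20],"twist":0},{"linear":[1,0,-50],"twist":0},{"linear":[1,0,-80],"twist":0},{"linear":[1,0,-105],"twist":0},{"linear":[1,0,-125],"twist":0},{"linear":[1,0,-138],"twist":0},{"linear":[1,0,-146],"twist":0},{"linear":[1,0,-150],"twist":0},{"linear":[1,0,-150],"twist":0},{"linear":[1,0,-150],"twist":0}]' 0
python3 -m pendant '[{"linear":[0,0,0],"twist":0},{"linear":[0,0,0],"twist":0},{"linear":[0,0,0],"twist":0},{"linear":[0,0,0],"twist":0},{"linear":[0,0,0],"twist":0},{"linear":[0,0,0],"twist":0},{"linear":[0,0,0],"twist":0},{"linear":[0,0,0],"twist":0}]' 255
python3 -m pendant '[{"linear":[0,0,5],"twist":0},{"linear":[0,0,15],"twist":0},{"linear":[-1,-1,28],"twist":0},{"linear":[-6,-7,38],"twist":0},{"linear":[-18,-21,45],"twist":-1},{"linear":[-36,-42,45],"twist":-2},{"linear":[-57,-66,45],"twist":-3},{"linear":[-79,-92,45],"twist":-4},{"linear":[-102,-118,45],"twist":-5},{"linear":[-124,-145,40],"twist":-6},{"linear":[-146,-170,32],"twist":-7},{"linear":[-165,-193,22],"twist":-8},{"linear":[-182,-213,12],"twist":-9},{"linear":[-194,-228,3],"twist":-10},{"linear":[-202,-236,-5],"twist":-11},{"linear":[-205,-239,-11],"twist":-11},{"linear":[-205,-239,-15],"twist":-11},{"linear":[-205,-239,-15],"twist":-11},{"linear":[-205,-239,-15],"twist":-11}]'
python3 - <<'E'
from h import *
c,P=report('wrist',minpx=200);cv2.imwrite('pics/w5.png',c['frame'])
E
```

```text
time: 21.65
tool_pos: [662.4, 11.8, 43.7]
tcp_rot: [3.141, -0.001, 0.168]
contact_force: [0.3, -0.1, -0.1]
grip_width: 91.8
time: 22.65
tool_pos: [662.0, 11.9, 43.1]
tcp_rot: [-3.142, -0.0, 0.168]
contact_force: [-0.7, -1.1, 0.8]
grip_width: 53.7
time: 25.02
tool_pos: [457.5, -226.8, 28.2]
tcp_rot: [3.141, -0.0, -0.024]
contact_force: [-0.1, -0.5, -1.6]
grip_width: 53.7
wrist green px [277. 207.] n 14158 z90 55.0 c=(456.0,-199.7) size 54.3x55.1 shortaxis -1.8deg mean [ 456.3 -192.8   54.2]
wrist green px [276. 336.] n 2407 z90 55.1 c=(454.7,-252.2) size 18.3x54.1 shortaxis 88.3deg mean [ 454.6 -253.5   54.4]
wrist blue px [537. 210.] n 5438 z90 9.9 c=(622.0,-203.1) size 34.6x117.3 shortaxis -5.8deg mean [ 613.4 -205.8    6.1]
```

View pics/w5.png

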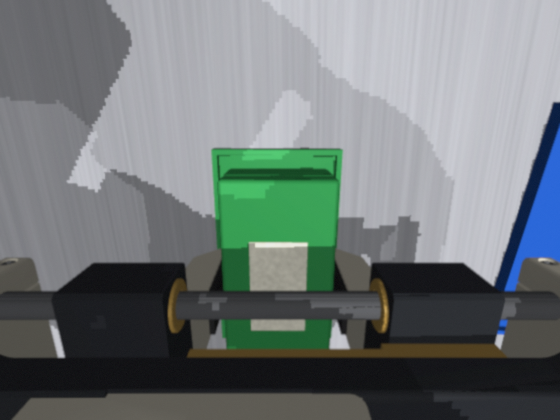

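The green case is centred over its tray (case columns 220–337, tray 213–342). I'll lower it and release.

```bash
python3 -m pendant '[{"linear":[0,0,-4],"twist":0},{"linear":[0,0,-8],"twist":0},{"linear":[0,0,-11],"twist":0},{"linear":[0,0,-13],"twist":0},{"linear":[0,0,-14.5],"twist":0},{"linear":[0,0,-15],"twist":0},{"linear":[0,0,-15.5],"twist":0},{"linear":[0,0,-15.5],"twist":0},{"linear":[0,0,-15.5],"twist":0}]'
```

```text
time: 26.2
tool_pos: [457.0, -227.1, 13.0]
tcp_rot: [3.141, -0.0, -0.024]
contact_force: [-2.3, 1.6, 4.9]
grip_width: 53.9
```

```bash
python3 -m pendant '[{"linear":[0,0,0.3],"twist":0},{"linear":[0,0,0.3],"twist":0},{"linear":[0,0,0.3],"twist":0},{"linear":[0,0,0.3],"twist":0},{"linear":[0,0,0.3],"twist":0},{"linear":[0,0,0.3],"twist":0}]' 0
python3 -m pendant '[{"linear":[0,0,10],"twist":0},{"linear":[0,0,30],"twist":0},{"linear":[0,0,60],"twist":0},{"linear":[8,10,95],"twist":1},{"linear":[25,30,120],"twist":2},{"linear":[48,56,140],"twist":3},{"linear":[75,87,145],"twist":4},{"linear":[102,119,145],"twist":5},{"linear":[130,152,145],"twist":7},{"linear":[157,183,145],"twist":9},{"linear":[180,210,145],"twist":10},{"linear":[196,229,145],"twist":11},{"linear":[205,239,145],"twist":11},{"linear":[205,239,145],"twist":11},{"linear":[205,239,145],"twist":11}]' 0
python3 - <<'E'
from h import *
c,P=report('scene',minpx=200);c,P=report('wrist',minpx=200);cv2.imwrite('pics/w6.png',c['frame'])
E
```

```text
time: 26.95
tool_pos: [457.0, -227.1, 12.8]
tcp_rot: [-3.142, -0.0, -0.024]
contact_force: [-0.5, 0.3, 0.4]
grip_width: 91.6
time: 28.82
tool_pos: [661.6, 11.0, 158.0]
tcp_rot: [3.141, 0.0, 0.167]
contact_force: [-0.1, -0.7, 0.1]
grip_width: 92.0
scene red px [74. 47.] n 2381 z90 88.5 c=(-245.8,-958.2) size 126.5x243.0 shortaxis 0.2deg mean [-234.4 -952.5   87.1]
scene red px [312. 208.] n 304 z90 36.8 c=(473.2,-24.6) size 22.4x35.9 shortaxis -87.4deg mean [475.9 -25.3  35.3]
scene red px [385. 265.] n 288 z90 25.6 c=(635.8,141.0) size 27.4x48.1 shortaxis 1.1deg mean [638.2 140.2  23.8]
scene yellow px [428. 212.] n 955 z90 36.7 c=(466.7,262.2) size 46.2x85.5 shortaxis 1.4deg mean [469.9 261.2  35.3]
scene green px [234. 198.] n 1036 z90 36.9 c=(459.3,-227.4) size 56.4x105.2 shortaxis -1.5deg mean [ 464.  -226.6   35.6]
scene blue px [60. 17.] n 3562 z90 -4.9 c=(-771.9,-1306.2) size 26.5x576.8 shortaxis 0.0deg mean [ -772.7 -1305.4    -4.8]
scene blue px [223. 261.] n 2088 z90 6.4 c=(649.7,-221.9) size 87.6x148.5 shortaxis -5.4deg mean [ 650.1 -221.7    3.1]
scene blue px [326. 272.] n 1508 z90 33.6 c=(665.3,9.8) size 65.0x127.8 shortaxis 9.9deg mean [668.8   9.5  32. ]
wrist red px [272.  49.] n 1411 z90 28.2 c=(632.1,142.7) size 25.6x47.7 shortaxis 1.3deg mean [632.2 143.   27.2]
wrist red px [ 86. 180.] n 4776 z90 39.8 c=(467.7,-2.6) size 34.4x61.9 shortaxis 1.6deg mean [ 4.702e+02 -3.000e-01  3.870e+01]
wrist blue px [279. 198.] n 6613 z90 36.0 c=(660.7,12.0) size 63.3x127.5 shortaxis 9.8deg mean [659.7  17.7  35.1]
wrist blue px [242. 340.] n 2297 z90 10.2 c=(650.9,-174.8) size 59.0x83.8 shortaxis 84.6deg mean [ 645.9 -168.2    6.1]
wrist purple px [169.  94.] n 2251 z90 36.1 c=(550.0,93.0) size 33.1x61.5 shortaxis 75.6deg mean [550.5  93.4  35.1]
```

View pics/w6.png

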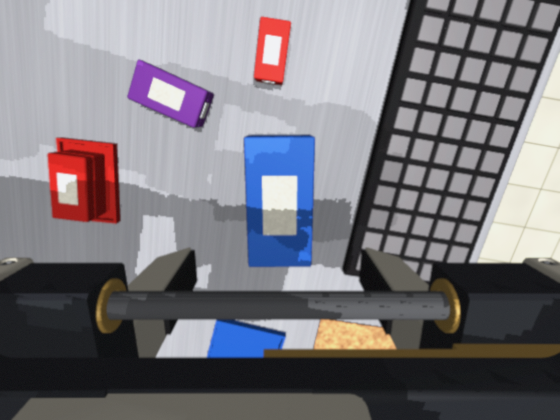

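```bash
python3 -m pendant '[{"linear":[0,0,-20],"twist":0},{"linear":[0.5,0,-50],"twist":0},{"linear":[0.5,0,-80],"twist":0},{"linear":[0.5,0,-105],"twist":0},{"linear":[0.5,0,-125],"twist":0},{"linear":[0.5,0,-138],"twist":0},{"linear":[0.5,0,-145],"twist":0},{"linear":[0.5,0,-149],"twist":0},{"linear":[0.5,0,-149],"twist":0},{"linear":[0.5,0,-149],"twist":0}]' 0
python3 -m pendant '[{"linear":[0,0,0],"twist":0},{"linear":[0,0,0],"twist":0},{"linear":[0,0,0],"twist":0},{"linear":[0,0,0],"twist":0},{"linear":[0,0,0],"twist":0},{"linear":[0,0,0],"twist":0},{"linear":[0,0,0],"twist":0},{"linear":[0,0,0],"twist":0}]' 255
python3 -m pendant '[{"linear":[0,0,5],"twist":0},{"linear":[0,0,15],"twist":0},{"linear":[0,-1,28],"twist":0},{"linear":[0,-7,38],"twist":0},{"linear":[-1,-21,45],"twist":-1},{"linear":[-2,-42,45],"twist":-2},{"linear":[-3,-66,45],"twist":-4},{"linear":[-5,-92,45],"twist":-6},{"linear":[-7,-118,45],"twist":-8},{"linear":[-9,-143,45],"twist":-10},{"linear":[-10,-167,42],"twist":-12},{"linear":[-12,-190,38],"twist":-14},{"linear":[-13,-209,32],"twist":-15},{"linear":[-14,-223,26],"twist":-16},{"linear":[-14,-230,22],"twist":-16},{"linear":[-14,-232,20],"twist":-16},{"linear":[-14,-232,19],"twist":-16},{"linear":[-14,-232,19],"twist":-16},{"linear":[-14,-232,19],"twist":-16}]'
python3 - <<'E'
from h import *
c,P=report('wrist',minpx=200);cv2.imwrite('pics/w7.png',c['frame'])
E
```

```text
time: 30.18
tool_pos: [662.9, 11.9, 9.5]
tcp_rot: [3.141, -0.001, 0.168]
contact_force: [-0.6, 0.3, -1.2]
grip_width: 91.5
time: 31.18
tool_pos: [662.6, 11.9, 8.9]
tcp_rot: [3.142, -0.0, 0.168]
contact_force: [-0.4, 0.8, 1.6]
grip_width: 64.1
time: 33.55
tool_pos: [648.7, -219.7, 28.1]
tcp_rot: [3.142, -0.0, -0.111]
contact_force: [-0.5, -0.6, -2.7]
grip_width: 63.6
wrist green px [ 12. 225.] n 777 z90 10.8 c=(487.1,-185.4) size 13.5x42.2 shortaxis -0.9deg mean [ 487.9 -185.     8.2]
wrist blue px [278. 197.] n 18705 z90 55.0 c=(650.4,-188.0) size 64.7x64.7 shortaxis 83.7deg mean [ 651.  -180.2   54.2]
wrist blue px [278. 336.] n 2209 z90 55.1 c=(643.9,-244.7) size 19.2x63.2 shortaxis 83.5deg mean [ 643.7 -246.    54.4]
```

View pics/w7.png

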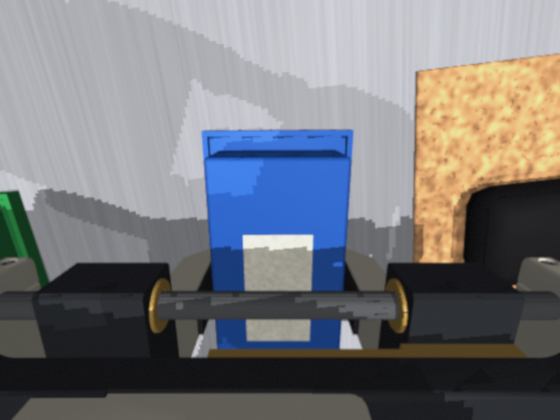

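The blue case is centred over its tray (case columns 206–350, tray 203–352). I'm lowering it.

```bash
python3 -m pendant '[{"linear":[0,0,-4],"twist":0},{"linear":[0,0,-8],"twist":0},{"linear":[0,0,-11],"twist":0},{"linear":[0,0,-13],"twist":0},{"linear":[0,0,-14.5],"twist":0},{"linear":[0,0,-15],"twist":0},{"linear":[0,0,-15.5],"twist":0},{"linear":[0,0,-15.5],"twist":0},{"linear":[0,0,-15.5],"twist":0}]'
```

```text
time: 34.72
tool_pos: [648.5, -220.1, 12.9]
tcp_rot: [3.141, -0.0, -0.112]
contact_force: [-3.4, 0.8, 4.0]
grip_width: 63.7
```

```bash
python3 -m pendant '[{"linear":[0,0,0.3],"twist":0},{"linear":[0,0,0.3],"twist":0},{"linear":[0,0,0.3],"twist":0},{"linear":[0,0,0.3],"twist":0},{"linear":[0,0,0.3],"twist":0},{"linear":[0,0,0.3],"twist":0}]' 0
python3 -m pendant '[{"linear":[0,0,10],"twist":0},{"linear":[0,0,30],"twist":0},{"linear":[0,0,60],"twist":0},{"linear":[0,0,100],"twist":0},{"linear":[0,0,140],"twist":0},{"linear":[-15,15,180],"twist":0},{"linear":[-40,45,215],"twist":0},{"linear":[-70,75,230],"twist":0},{"linear":[-100,105,235],"twist":0},{"linear":[-130,130,235],"twist":0},{"linear":[-150,145,235],"twist":0},{"linear":[-150,145,235],"twist":0},{"linear":[-150,145,235],"twist":0},{"linear":[-150,145,235],"twist":0}]' 0
python3 - <<'E'
from h import *
c,P=report('top',minpx=100);cv2.imwrite('pics/t8.png',c['frame'])
c,P=report('scene',minpx=200);cv2.imwrite('pics/s8.png',cv2.resize(c['frame'][130:330,90:490],None,fx=2,fy=2))
E
```

```text
time: 35.48
tool_pos: [648.5, -220.1, 12.6]
tcp_rot: [3.142, -0.0, -0.112]
contact_force: [-0.4, 0.4, -0.4]
grip_width: 91.7
time: 37.22
tool_pos: [499.2, -75.8, 247.8]
tcp_rot: [3.141, -0.001, -0.112]
contact_force: [0.6, -0.7, 0.3]
grip_width: 91.9
top red px [175. 175.] n 138 z90 28.3 c=(632.9,141.1) size 24.4x45.1 shortaxis -0.0deg mean [632.9 140.5  25.4]
top red px [224. 240.] n 293 z90 39.1 c=(467.6,7.9) size 32.7x35.1 shortaxis 0.6deg mean [465.8  12.2  37.1]
top yellow px [127. 242.] n 873 z90 39.3 c=(462.3,262.1) size 43.5x82.6 shortaxis 2.0deg mean [461.9 261.9  37. ]
top green px [321. 245.] n 1120 z90 39.3 c=(455.4,-227.4) size 52.4x103.0 shortaxis 0.1deg mean [ 454.7 -227.3   36.9]
top blue px [318. 170.] n 1458 z90 40.0 c=(648.2,-221.2) size 66.7x127.7 shortaxis -5.8deg mean [ 647.7 -221.7   37.2]
top purple px [194. 207.] n 216 z90 36.2 c=(550.1,92.2) size 33.6x60.3 shortaxis 76.2deg mean [548.9  91.9  32.7]
scene red px [74. 47.] n 2373 z90 88.4 c=(-242.6,-957.0) size 127.1x245.3 shortaxis -0.3deg mean [-234.5 -952.1   87. ]
scene red px [321. 207.] n 633 z90 36.5 c=(471.4,-4.9) size 36.8x61.6 shortaxis 1.9deg mean [475.3  -5.6  35.1]
scene red px [385. 265.] n 289 z90 25.6 c=(636.3,141.0) size 27.3x47.8 shortaxis 1.0deg mean [638.3 140.3  23.7]
scene yellow px [428. 212.] n 955 z90 36.8 c=(465.6,261.9) size 47.6x84.9 shortaxis 0.6deg mean [469.8 261.   35.4]
scene green px [234. 198.] n 940 z90 37.2 c=(460.2,-227.5) size 56.7x105.4 shortaxis -1.4deg mean [ 464.  -227.3   35.8]
scene blue px [60. 17.] n 3369 z90 -4.8 c=(-771.1,-1309.1) size 29.4x585.8 shortaxis 0.2deg mean [ -773.2 -1303.9    -4.8]
scene blue px [224. 261.] n 1951 z90 37.3 c=(650.2,-221.6) size 66.2x128.3 shortaxis -6.1deg mean [ 654.4 -220.1   35.9]
scene purple px [361. 233.] n 260 z90 33.8 c=(554.1,90.9) size 32.5x63.9 shortaxis 76.2deg mean [557.3  90.2  32. ]
```

View pics/s8.png

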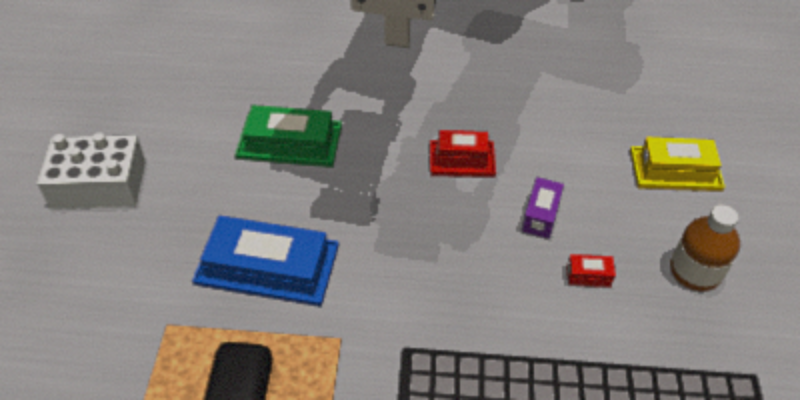

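View pics/t8.png

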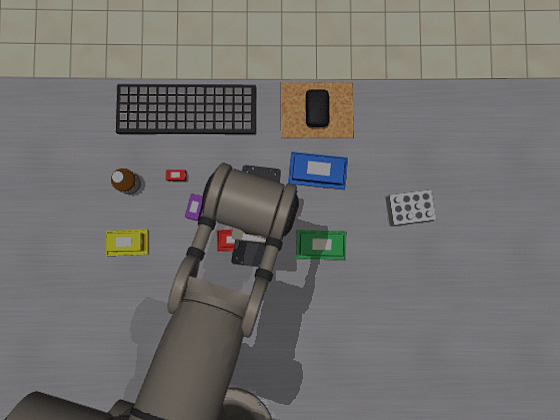

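All four cases sit flat in their trays, with lid tops at about 38 mm. The bottle is still at (123,180) and the tube block at (412,208), as at the start. The gripper is clear, so I'm handing in.

```bash
python3 -c "
from plant import bot
print(bot.close_job())"
```

```text
the job is handed in; nothing more can be done
None
```

I took the stack apart in the order red, yellow, green, blue. Each case was carried level, lowered until it touched its own tray's floor (4–11 N of contact), and released. The job was handed in soon after the last check at 37.2 s, with the gripper open and well clear.

- **Placement:** in the last views from the top and scene cameras, all four cases lie flat inside their rims, with lids at about 38 mm. Centres match the trays to within about 3 mm, against 7 mm of clearance on each side.
- **Bystanders:** the bottle, the tube block and both look-alikes (purple and small red) show at the same positions as at the start.
- **Disagreements:** the top and scene cameras differ by 2–5 mm in x. Part of the red case was hidden by the arm in the last top view, so its position rests on the scene and wrist cameras.

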